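# Turn the tape rack to its empty spindle and snap the small roll on

### The job

Put the small loose roll of masking tape away on the turning tape rack: turn the rack until its empty spindle faces you at the front, squarely or at a slant, then slide the roll onto that leaning spindle and press it firmly past the two sprung balls until it sits fully home on the spindle's seat. Leave the spindle at the front, and leave the other loose things on the counter where they are.

Things in the scene. Friction and masses are not known exactly. Their poses are not given: they have to be found in the camera images.
- roll: the smaller of the two loose rolls of masking tape: 56 mm across, 15 mm thick, with a straight bore of 32 to 34 mm, 20 to 45 g; lies flat on the counter. Origin: centre of its underside, z along the axis of the roll, pointing up.
- roll_mid (a point): the centre of the small roll, on its axis halfway through its thickness (7.5 mm from either face).
- rack: fixed round foot of the tape rack, 160 mm across. Origin: on the counter, on the rack's upright turning axis; -x points to the front edge of the counter, to the robot. On it turns a wooden cone, 172 mm wide at its rim (20 to 29 mm up), 60 mm wide at its top (76 mm up). Four spindles lean 40 degrees outward from it, a quarter turn apart; three hold rolls (to 72 x 18 mm) that are fixed on for good.
- knob (a point): middle of the round wooden knob on top of the rack, on its turning axis, 114 mm over the counter; the knob is 37 mm wide here and ends 15 mm above. It turns with the rack. The rack may be turned by the knob, or by pushing a spindle or a hung roll round from the side.
- turret (a joint): angle of the rack's turning part, counter-clockwise from above; at 0 and every full turn the empty spindle points to the front edge (-x), at pi/2 to -y, at pi to the back. It turns without stops, either way, against 0.07 N m of friction; pushed briskly it runs on some 15 degrees, pushed slowly it stays where it is left. It yields to any sideways push.
- spindle: the empty wooden spindle; turns with the rack. Origin: at its foot, centre of the flat face of its round seat (39 mm wide), 63 mm from the turning axis, 59 mm over the counter. z: along the spindle, outward and up, 40 degrees from vertical; x: outward and down; y: level. 29.6 mm thick up to 35 mm from the seat, then chamfered. A roll fully home touches the seat, its centre 7.5 mm from this origin.
- nose (a point): centre of the empty spindle's blunt nose (23 mm wide here), 40 mm from the seat along the spindle. With the roll's 32 mm bore there is little over 1 mm of play all round, so a roll brought on askew or off centre catches on the nose and turns the rack instead of going on.
- catch (a point): point on the spindle's axis between its two sprung steel balls (12 mm), 20.5 mm from the seat. They stand out at the spindle's + and -y sides, 37.6 mm across both. A push along the spindle of about 10 to 20 N (a roll in a light grip slips instead) gets a roll past them; they snap out again behind it. A roll that only hangs on the balls stands some 25 mm off the seat.
- big_roll: the larger loose roll of masking tape, 72 mm across and 18 mm thick, lying flat; a bystander, leave it alone. Origin: centre of its underside.
- jar_tall: paint jar with a black screw cap, 34 mm across, 70 mm tall, near the small roll; a bystander, leave it alone. Origin: centre of its underside.
- jar_short: squat paint jar with a wide cap, 38 mm across, 51 mm tall, near the small roll; a bystander, leave it alone. Origin: centre of its underside.
- tablet_tub: tablet tub with a white ribbed cap, 41 mm across, 60 mm tall, beside the rack; a bystander, leave it alone. Origin: centre of its underside.
- spout_bottle: small white bottle with a pointed spout, 32 mm across, 85 mm tall, behind the rack; a bystander, leave it alone. Origin: centre of its underside.
- cutters: black-handled sprue cutters lying flat, 48 x 113 x 12 mm, in front of the rack and to its left; a bystander, leave them alone. Origin: centre of the underside, y along their length.
There are look-alikes about, which are no part of the job. Leave any blue or purple look-alike of the roll alone.

How it is judged:
By the outcome, as a careful person would: the job done as asked, in the order asked, and still so for the second after the job is handed in, with the robot touching nothing.
It also fails if it takes over 56 s, if anything falls off the work surface, if the arm or the gripper's body presses on something with over 40 N, if the wrist force passes 120 N, or if a joint passes its speed limit or range.

### The arm

A 6-joint arm with a two-finger parallel gripper is mounted at the origin on a cart in front of the work surface, level with it; the furniture and walls round the work are solid. World frame = base frame: x ahead of the robot, y to its left, z up, the work surface at z = 0. Lengths are in m, angles in rad, forces in N, time in s.
With the tool pointing down it reaches from about 0.35 to 0.975 m from the base axis. Payload 7.1 kg.
Tool frame: the origin (TCP) lies midway between the tips of the shut fingers; the grasp point (between the pads) lies 19 mm behind it; z points along the fingers, y is the line along which they close (so a half turn about z gives the same grasp; the last joint's range is limited). The gripper opens to 88 mm and grips with 3 to 60 N. Pads are 20 mm wide; open, the fingers measure 115 mm over their backs; the gripper's body (75 mm by 178 mm) begins 61 mm behind the grasp point.
Start: joints at [-1.167, 0.423, 1.63, -0, 1.089, -0.019], TCP at [0.256, -0.57, 0.185] pointing down, gripper open.
Joint ranges: [-3, 3], [-0.9, 2.11], [0.09, 2.58], [-1.31, 4.45], [0.11, 2.69], [-2.54, 2.54]. Speed limits (rad/s): [2.39, 2.39, 3.01, 3.14, 3.14, 3.14].

### API

Orientations are given as a unit quaternion [w, x, y, z].
In Python, from station import move_pose, movel, movej, command_gripper, wait, inverse_kinematics, read_camera, camera_info, MotionError, job_done, get_time, get_joint_pos, get_qvel, get_effort, get_tcp_pos, get_ee_rot, get_ft_force, get_ft_torque, get_grip_width, get_finger_force gives the robot as it stands. Calls block until the motion is done:
- move_pose(position, orientation): joint-space move of the TCP to a pose.
- movel(position, frame=None, v=0.15, until_force=None): straight line of the TCP; frame=None keeps the orientation; v is the mean speed in m/s. With until_force (N) it stops when the force on the tool has changed by that much, and returns True; else False.
- movej(angles): joint-space move.
- command_gripper(opening): opening from 0.0 (shut) to 1.0 (fully open); the grip force is fixed at half the most; returns when the fingers have stopped.
- wait(seconds).
- inverse_kinematics(position, orientation): joint angles nearest the present ones, or None.
- read_camera(name): name is "scene" or "top" or "wrist"; returns the picture (400x640x3 uint8, red, green, blue); there is no depth.
- camera_info(name): a dict with "intrinsics" (3x3 intrinsics, pixels), "T" (4x4, takes a point from camera to world coordinates); the wrist camera has in their place "tool_from_camera" (4x4, takes a point from camera to tool coordinates, whose origin is the TCP and whose axes are the flange's). Camera axes: x right, y up, looking along -z (the intrinsics and any distortion apply to the point x, -y, -z); pixel columns grow to the right and rows downward; lengths in m; the calibration is good to about 2 mm. The wrist camera is an equidistant fisheye: a pixel r from the principal point sees the ray r / f radians off the axis. A picture is of the moment at which its call begins: read the wrist's pose just before it. camera_info takes no time and is no camera call.
A pose or a line that the arm cannot do raises MotionError and nothing moves.
- job_done(): hands the job in; it is judged then, once.
Readings, each from a call of its own:
- get_time(): time.
- get_joint_pos(): joint angles.
- get_qvel(): joint speeds.
- get_effort(): joint torques, N m.
- get_tcp_pos(): TCP position.
- get_ee_rot(): TCP orientation.
- get_ft_force(): force on the tool from outside, world axes, zero at the start.
- get_ft_torque(): the same for the moment, N m.
- get_grip_width(): opening from 0.0 (shut) to 1.0 (fully open).
- get_finger_force(): force on a finger pad.
Only numpy, scipy, OpenCV 4.12 (cv2) and the standard library are available. Lean on these libraries where they do the work, as an engineer would, in place of code of your own. Each camera call takes 0.05 s, during which the arm holds its last target. There are 200 camera calls.

## Working session

There is one attempt and no reset: what is moved stays moved. The work goes in short steps, each a Python script; the robot and the scene stay as the last script left them, time stands still between calls to the robot, and variables do not carry over. Pictures are saved under pics/ and viewed, at most 10 in all, crops included, and the job is handed in when it is done.

```bash
ls; mkdir -p pics; python3 - <<'E'
from station import *
import cv2,numpy as np
np.set_printoptions(precision=4,suppress=True)
for n in("scene","top","wrist"):
    p=read_camera(n); cv2.imwrite(f"pics/{n}0.png",p[:,:,::-1]); print(n,camera_info(n))
print(get_ee_rot(),get_tcp_pos(),get_time())
E
```

```text
pics
scene {'intrinsics': array([[467.0195,   0.    , 327.1031],
       [  0.    , 467.0195, 204.238 ],
       [  0.    ,   0.    ,   1.    ]]), 'T': array([[-0.6136,  0.5758, -0.5403, -0.1072],
       [-0.7896, -0.4555,  0.4113,  0.4838],
       [-0.0092,  0.679 ,  0.7341,  0.9789],
       [ 0.    ,  0.    ,  0.    ,  1.    ]])}
top {'intrinsics': array([[383.5747,   0.    , 318.3623],
       [  0.    , 383.5747, 203.1479],
       [  0.    ,   0.    ,   1.    ]]), 'T': array([[-0.015 ,  0.996 , -0.0885,  0.4209],
       [-0.9999, -0.0149,  0.0013, -0.0035],
       [-0.0001,  0.0885,  0.9961,  1.3665],
       [ 0.    ,  0.    ,  0.    ,  1.    ]])}
wrist {'intrinsics': array([[309.7069,   0.    , 318.7761],
       [  0.    , 309.7069, 199.2037],
       [  0.    ,   0.    ,   1.    ]]), 'tool_from_camera': array([[-0.0008,  0.9607,  0.2775,  0.0764],
       [ 1.    ,  0.0009, -0.0003,  0.0008],
       [-0.0006,  0.2775, -0.9607, -0.1997],
       [ 0.    ,  0.    ,  0.    ,  1.    ]])}
[-0.0006  0.9777  0.2098 -0.0001] [ 0.2563 -0.5695  0.1846] 0.15
```

View pics/top0.png

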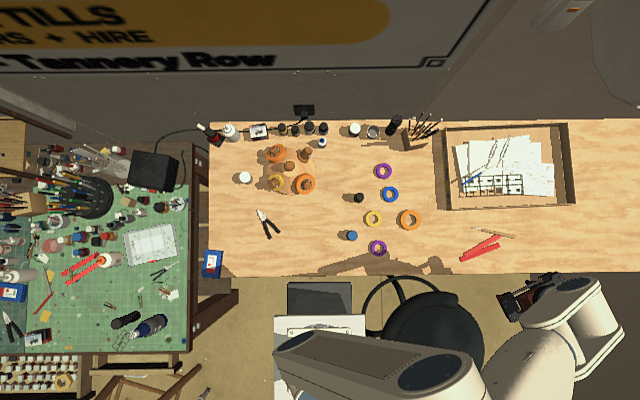

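View pics/scene0.png

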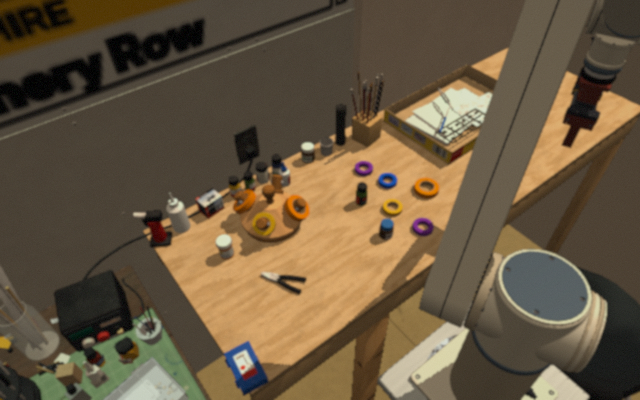

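The top view shows the rack at about (290,167), with hung rolls at (276,153), (278,184) and (304,184). Its empty spindle is near (305,155), pointing back-right. Roll candidates are yellow (373,219), orange (410,219, large), blue (390,194), and purple (383,171) and (377,247). The small masking roll is the yellow one at (373,219). I'll check it in a close crop.

```bash
cat > h.py <<'E'
from station import *
import cv2,numpy as np
np.set_printoptions(precision=4,suppress=True)
from scipy.spatial.transform import Rotation as R
def ray(n,u,v,tool=None):
    c=camera_info(n);K=c["intrinsics"];a,b=(u-K[0,2])/K[0,0],(v-K[1,2])/K[1,1]
    if n=="wrist":
        r=np.hypot(a,b);s=np.sin(r)/max(r,1e-9);d=np.array([a*s,-b*s,-np.cos(r)]);T=tool@c["tool_from_camera"]
    else: d=np.array([a,-b,-1.]);T=c["T"]
    d=T[:3,:3]@d
    return T[:3,3],d/np.linalg.norm(d)
def onplane(n,u,v,z,tool=None):
    o,d=ray(n,u,v,tool);return o+d*(z-o[2])/d[2]
def project(n,P,tool=None):
    c=camera_info(n);K=c["intrinsics"];T=tool@c["tool_from_camera"] if n=="wrist" else c["T"]
    p=T[:3,:3].T@(np.asarray(P)-T[:3,3]);x,y,z=p[0],-p[1],-p[2]
    if n=="wrist":
        th=np.arctan2(np.hypot(x,y),z);k=th/np.hypot(x,y)
    else:k=1/z
    return np.array([K[0,0]*x*k+K[0,2],K[1,1]*y*k+K[1,2]])
def tool():
    q=get_ee_rot();T=np.eye(4);T[:3,:3]=R.from_quat([q[1],q[2],q[3],q[0]]).as_matrix();T[:3,3]=get_tcp_pos();return T
def quat(M):
    q=R.from_matrix(M).as_quat();return [q[3],q[0],q[1],q[2]]
E
python3 - <<'E'
from h import *
t=cv2.imread("pics/top0.png");s=cv2.imread("pics/scene0.png")
A=cv2.resize(t[130:265,230:430],(800,540),interpolation=cv2.INTER_CUBIC)
cv2.imwrite("pics/topc.png",A)
h=cv2.cvtColor(t,cv2.COLOR_BGR2HSV)
m=cv2.inRange(h,(15,140,100),(32,255,255));m[:,:330]=0;m[:200]=0;m[240:]=0;m[:,440:]=0
n,l,st,ce=cv2.connectedComponentsWithStats(m)
for i in range(1,n):
    if st[i,4]>15:print(st[i],ce[i],onplane("top",*(st[i,:2]+st[i,2:4]/2-.5),.012))
for nm,u,v,z in[("tub",244,178,.06),("jar tall",359,198,.07),("jar short",351,236,.05),("knob",289,166,.125),("blue",390,194,.01),("purple",377,247,.01),("big",410,219,.015),("cutters",266,225,.005),("rack foot",288,170,.05)]:
    print(nm,onplane("top",u,v,z))
E
```

```text
[365 211  17  16 138] [372.9493 218.5507] [ 0.484  -0.1974  0.012 ]
[401 210  20  20 211] [410.6682 219.7204] [ 0.4785 -0.3297  0.012 ]
tub [0.6277 0.2493 0.06  ]
jar tall [ 0.5517 -0.1434  0.07  ]
jar short [ 0.4235 -0.1151  0.05  ]
knob [0.655  0.0893 0.125 ]
blue [ 0.5704 -0.2605  0.01  ]
purple [ 0.3837 -0.209   0.01  ]
big [ 0.4801 -0.3273  0.015 ]
cutters [0.467  0.1816 0.005 ]
rack foot [0.6551 0.0985 0.05  ]
```

View pics/topc.png

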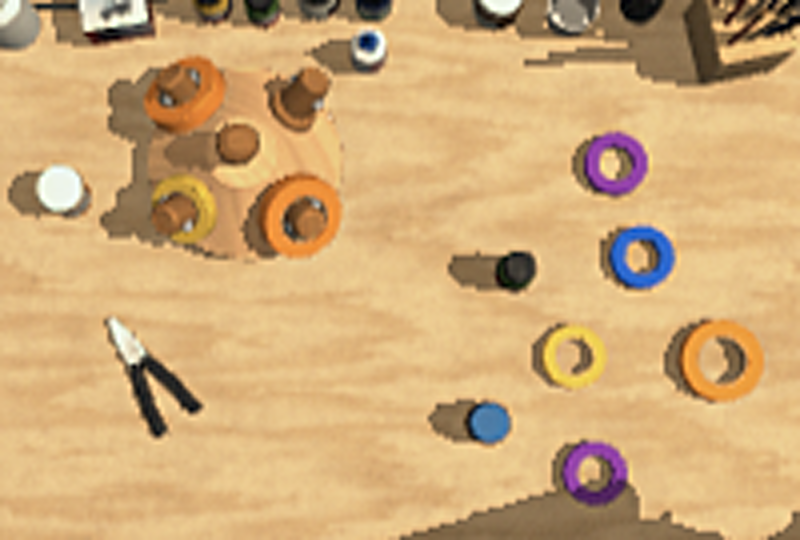

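The crop confirms the choice: the plain yellow roll at (373,219) is the small masking roll. The empty spindle is at crop (305,95), pointing back-right. Next I'll look at it from above the knob, grip the knob and turn.

```bash
python3 - <<'E'
from h import *
K=np.array([.655,.0905]);n=onplane("top",309,150,.09)
d=n[:2]-K;t=np.arctan2(-d[1],-d[0]);print("nose",n,np.hypot(*d),"turret",np.degrees(t))
for yaw in(0,90,180,-90):
    M=R.from_euler('z',yaw,degrees=True).as_matrix()@np.diag([1,-1,-1.])
    print(yaw,inverse_kinematics([*K,.101],quat(M)))
# wrist look from in front of the rack, tool down
M=R.from_euler('z',180,degrees=True).as_matrix()@np.diag([1,-1,-1.])
for yaw in(0,180):
    M=R.from_euler('z',yaw,degrees=True).as_matrix()@np.diag([1,-1,-1.])
    T=np.eye(4);T[:3,:3]=M;T[:3,3]=[*K,.22]
    print(yaw,inverse_kinematics(T[:3,3],quat(M)),project("wrist",[*K,.129],T),project("wrist",n,T))
E
```

```text
nose [0.7153 0.0239 0.09  ] 0.0899021401489582 turret 132.16530057048934
0 [ 0.1193  0.5718  1.5991 -0.      0.9707  1.6901]
90 [ 0.1193  0.5718  1.5991 -0.      0.9707  0.1193]
180 [ 0.1193  0.5718  1.5991 -0.      0.9707 -1.4515]
-90 None
0 [ 0.1193  0.4422  1.5142 -0.      1.1852  1.6901] [317.8655 191.747 ] [380.139  128.1061]
180 [ 0.1193  0.4422  1.5142 -0.      1.1852 -1.4515] [317.8655 191.747 ] [260.7806 233.5579]
```

```bash
python3 - <<'E'
from h import *
K=[.655,.0905]
M=R.from_euler('z',180,degrees=True).as_matrix()@np.diag([1,-1,-1.])
move_pose([*K,.25],quat(M));command_gripper(.75)
T=tool();p=read_camera("wrist");np.save("T1.npy",T);cv2.imwrite("pics/w1.png",p[:,:,::-1]);print(T,get_time())
print(project("wrist",[*K,.129],T),project("wrist",[.7153,.0239,.09],T))
E
```

```text
[[-1.     -0.     -0.      0.655 ]
 [-0.      1.      0.      0.0905]
 [ 0.      0.     -1.      0.25  ]
 [ 0.      0.      0.      1.    ]] 3.4833
[319.5119 183.623 ] [266.2694 223.654 ]
```

View pics/w1.png

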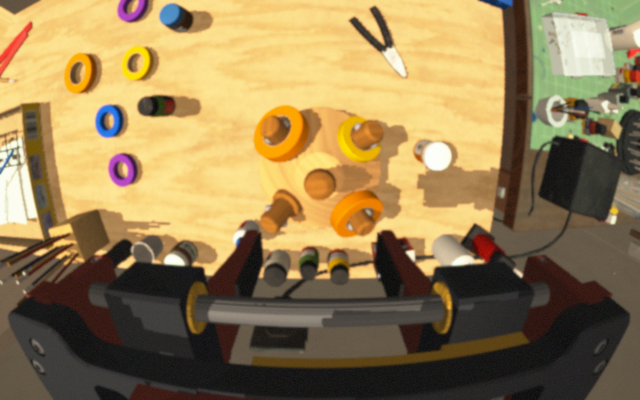

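The wrist view has the knob at (319,183), matching the prediction. The empty spindle's nose is near (268,222), and the fingers clear the spindles. Now I'll grip and turn.

```bash
python3 - <<'E'
from h import *
K=[.655,.0905]
movel([*K,.101],v=.12);command_gripper(0.)
print(get_grip_width(),get_finger_force(),get_ft_force(),get_time())
j=np.array(get_joint_pos())
for k in range(1,4):
    g=j.copy();g[5]+=np.radians(132.2)*k/3;movej(list(g));print(get_ft_force(),get_ft_torque(),get_joint_pos()[5])
command_gripper(.6);movel([*K,.16],v=.12)
# look with the camera at the robot side of the rack: tool x to -x (yaw 180)
M=R.from_euler('z',180,degrees=True).as_matrix()@np.diag([1,-1,-1.])
move_pose([.655,.0905,.25],quat(M))
T=tool();p=read_camera("wrist");np.save("T2.npy",T);cv2.imwrite("pics/w2.png",p[:,:,::-1])
n0=[.655-.0887,.0905,.0896];print(project("wrist",n0,T),get_time())
u,v=project("wrist",n0,T).astype(int)
cv2.imwrite("pics/w2c.png",cv2.resize(p[60:240,200:440,::-1],(800,600),interpolation=cv2.INTER_CUBIC))
E
```

```text
0.004526107883594495 0.0 [-1.041   0.3294 -0.265 ] 5.9417
[ 0.0314 -0.7744 -0.9549] [ 0.0624 -0.0907 -0.0289] -0.68442113092798
[0.2036 0.4428 0.7285] [-0.036  -0.0708 -0.037 ] 0.08407379492272232
[ 0.1387 -0.4162 -0.0927] [ 0.0056 -0.0287  0.0209] 0.8529686007151357
[319.416  100.8932] 11.825
```

View pics/w2c.png

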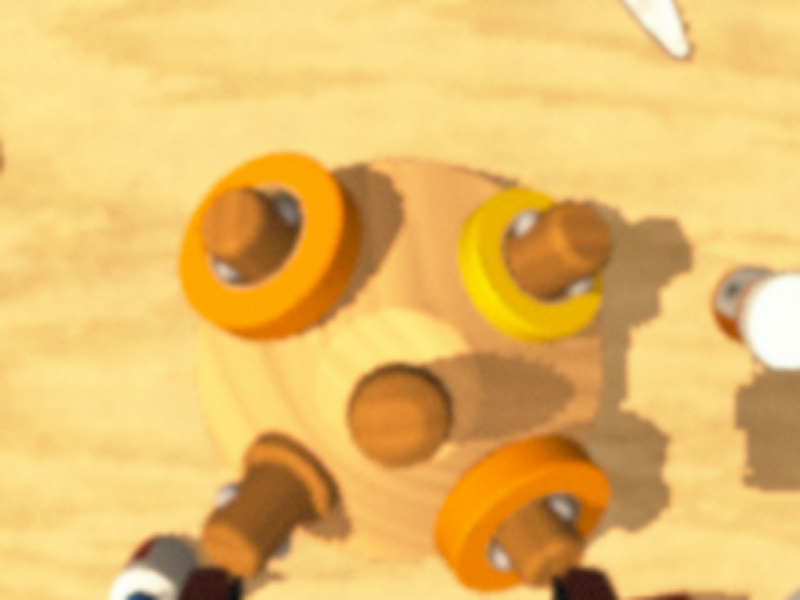

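The rack hasn't turned: the empty spindle is still at crop (240,510). The fingers shut without meeting the knob, so I'll descend again and look before closing.

```bash
python3 - <<'E'
from h import *
K=[.655,.0905]
print(get_grip_width(),project("wrist",get_tcp_pos(),tool()))
print(movel([*K,.101],v=.12,until_force=6),get_tcp_pos(),get_ft_force())
T=tool();p=read_camera("wrist");cv2.imwrite("pics/w3.png",p[:,:,::-1])
print(project("wrist",[*K,.129],T),project("wrist",get_tcp_pos(),T),get_time())
E
```

```text
0.6006661469067168 [319.7973 223.7709]
False [0.6556 0.0906 0.1019] [-0.7796  0.2831  0.3283]
[319.8019 238.5792] [319.8459 223.8002] 13.2667
```

View pics/w3.png

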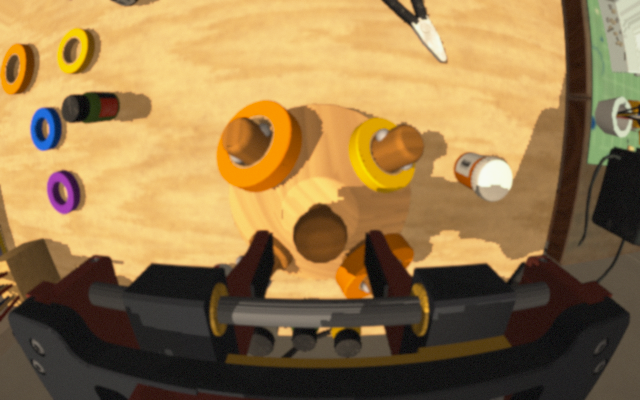

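The fingers straddle the knob at (320,232), so I'll close in steps and watch.

```bash
python3 - <<'E'
from h import *
for g in(.45,.38,.3):
    command_gripper(g);print(g,get_grip_width(),get_finger_force(),get_ft_force(),get_tcp_pos())
p=read_camera("wrist");cv2.imwrite("pics/w4.png",p[130:330,180:460,::-1])
print(get_time())
E
```

```text
0.45 0.44970954803163904 0.0 [ 0.0494 -0.566  -0.9916] [0.655  0.0905 0.1011]
0.38 0.3787324491741447 0.0 [-0.1087  0.4249  0.7294] [0.655  0.0905 0.1009]
0.3 0.30254487180485745 0.0 [-0.205  -0.0991  0.7749] [0.655  0.0905 0.101 ]
14.4667
```

View pics/w4.png

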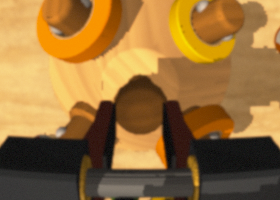

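In this crop the knob lies between the fingers at about (140,107) but isn't touched. I'll triangulate it from the saved views.

```bash
python3 - <<'E'
from h import *
from scipy.optimize import least_squares
obs=[]
for f,z,box in(("w1",.25,(150,210,295,345)),("w2",.25,(150,210,295,345)),("w3",.1015,(195,275,285,355))):
    p=cv2.imread(f"pics/{f}.png");a,b,c,d=box
    h=cv2.cvtColor(p[a:b,c:d],cv2.COLOR_BGR2HSV)
    g=p[a:b,c:d,2].copy();m=(((g<175)&(h[:,:,1]>120))*255).astype(np.uint8)
    m=cv2.morphologyEx(m,cv2.MORPH_OPEN,np.ones((9,9)))
    n,l,st,ce=cv2.connectedComponentsWithStats(m)
    for i in range(1,n):
        if st[i,4]>150:print(f,st[i],st[i,0]+c+st[i,2]/2,st[i,1]+a+st[i,3]/2,ce[i]+[c,a])
    T=np.eye(4);T[:3,:3]=np.diag([-1,1,-1]);T[:3,3]=[.655,.0905,z]
    for zz in(.08,.095,.114,.129):print(zz,project("wrist",[.655,.0905,zz],T))
E
```

```text
0.08 [319.454  174.4139]
0.095 [319.4721 176.9663]
0.114 [319.4973 180.5117]
0.129 [319.519  183.5927]
0.08 [319.454  174.4139]
0.095 [319.4721 176.9663]
0.114 [319.4973 180.5117]
0.129 [319.519  183.5927]
w3 [   8    9   62   69 2868] 324.0 238.5 [324.0377 236.287 ]
0.08 [319.7291 213.7325]
0.095 [319.7758 220.5413]
0.114 [319.8438 230.53  ]
0.129 [319.906  239.7409]
```

```bash
python3 - <<'E'
from h import *
command_gripper(.15);print(get_grip_width(),get_finger_force())
a=read_camera("wrist")[150:300,220:420,::-1];print(get_joint_pos(),get_tcp_pos(),get_ft_force())
c=read_camera("scene")[170:250,220:320,::-1]
cv2.imwrite("pics/w5.png",np.vstack([cv2.resize(a,(400,300),interpolation=cv2.INTER_CUBIC),cv2.resize(c,(400,300),interpolation=cv2.INTER_CUBIC)]))
print(get_time())
E
```

```text
0.15074199181050593 0.0
[ 0.1193  0.5718  1.5991  0.      0.9707 -1.4515] [0.655  0.0905 0.101 ] [0.0037 0.0047 0.3504]
15.0083
```

View pics/w5.png

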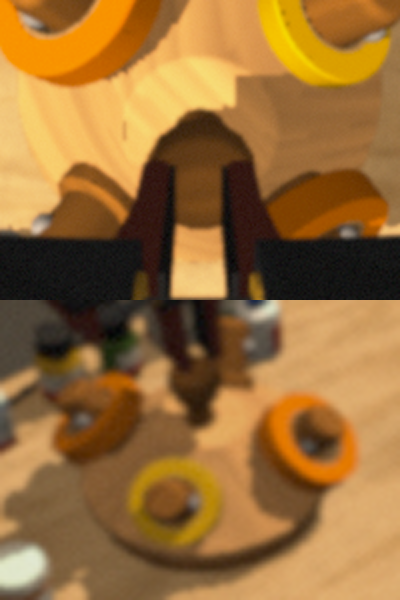

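The fingers seem to end above or behind the knob: wrist-crop tips are at about (165,165) with the knob at (200,165), and in the scene crop the knob at (195,375) overlaps the fingertips. I'll check the knob's height by triangulating scene, top and wrist.

```bash
python3 - <<'E'
from h import *
from scipy.optimize import least_squares
for z in(.08,.1,.114,.129):print(z,project("scene",[.655,.0905,z]),project("top",[.655,.0905,z]))
print("tcp in scene",project("scene",[.655,.0905,.101]))
s=cv2.imread("pics/scene0.png");h=cv2.cvtColor(s,cv2.COLOR_BGR2HSV)[170:250,220:320]
for y in range(10,36,2):print(y+170,' '.join('%3d'%x for x in s[y+170,255:285,2]))
# crop-based readings: scene knob (195,375)/4.. -> full
sc=np.array([220+195/4,170+75/3.75])
T=np.eye(4);T[:3,:3]=np.diag([-1,1,-1]);T[:3,3]=[.655,.0905,.25]
T3=T.copy();T3[2,3]=.1015
f=lambda P:np.r_[project("scene",P)-sc,project("wrist",P,T)-[320,184],project("wrist",P,T3)-[320,233],project("top",P)-[289.3,166]]
r=least_squares(f,[.655,.09,.1]);print(sc,r.x,r.fun)
E
```

```text
0.08 [270.7653 201.3216] [289.6706 168.4451]
0.1 [270.0157 196.0831] [289.2244 167.3761]
0.114 [269.4802 192.3404] [288.9037 166.6079]
0.129 [268.8962 188.2591] [288.5522 165.7657]
tcp in scene [269.9778 195.8179]
180 108 105  87  72  70  73  74  73  77  78  82  89 100 122 133 125 102  87  84  89  95 100 105 108 105 108 116 112  99  87
182 119 119 117 101  89  78  76  77  79  91  99 115 138 170 178 155 115  88  86  89  97 102 105 106 105 110 116 117 104  89
184 126 125 126 125 125 123 124 135 149 158 169 173 174 178 178 165 138 109  94  94  95 101 106 105 102  96  88  78  76  78
186 119 133 145 161 174 187 187 181 171 159 154 159 157 156 155 156 151 144 127 108  99 103 104 104 102  98  93  93 103 113
188 141 172 192 198 198 197 183 156 136 137 144 147 152 152 152 153 152 150 139 123 107 108 107 108 104 106 124 147 172 189
190 168 193 198 198 201 195 169 133 118 122 128 134 139 139 135 137 137 131 121 113 115 121 123 123 120 123 132 152 174 197
192 203 205 208 206 207 198 167 118  88  95 107 112 112 112 113 111 103  93  89  95 114 124 124 122 119 117 115 129 168 201
194 213 207 202 198 192 188 170 139 100  73  64  63  64  66  65  65  64  66  86 135 179 200 200 199 193 187 181 182 197 214
196 203 194 182 181 181 187 195 195 171 122  79  57  50  48  47  45  52  81 131 182 213 222 221 221 219 219 214 212 212 213
198 193 177 174 177 189 204 213 216 211 189 157 108  64  46  42  43  62 110 170 210 221 222 221 221 222 220 219 219 218 213
200 171 167 167 169 180 189 177 163 156 154 138 108  73  54  53  53  62  91 142 189 215 222 221 221 221 221 220 219 216 209
202 153 151 147 138 133 132 132 129 129 127 122 101  79  64  58  65  82 118 164 201 220 222 221 221 222 220 220 216 202 179
204 140 133 130 128 133 132 131 132 131 130 130 125 121 121 136 155 175 198 213 221 221 222 222 221 221 220 214 199 171 141
[268.75 190.  ] [0.6568 0.0906 0.1158] [ 0.2366  1.4748 -0.3971 -1.5174  0.0253  1.1886 -0.4772 -0.0394]
```

All cameras put the knob at (0.657,0.091,0.116), and the images show the fingers sunk inside it with no contact force. So the fingers get no hold on the knob here. The task also allows pushing the spindle round, so I'll sweep it from the side with shut fingers, slowly, and read the rack angle from the hung rolls' colours.

```bash
cat >> h.py <<'E'
KX=np.array([.6565,.0905])
def rack_angle(save=None):
    p=read_camera("top")
    if save:cv2.imwrite(save,p[:,:,::-1])
    h=cv2.cvtColor(p,cv2.COLOR_RGB2HSV);out=[]
    for nm,lo,hi in(("yel",(20,150,90),(32,255,255)),("ora",(8,190,120),(17,255,255))):
        m=cv2.inRange(h,lo,hi);m[:,:245]=0;m[:,340:]=0;m[:130]=0;m[215:]=0
        n,l,st,ce=cv2.connectedComponentsWithStats(m)
        for i in range(1,n):
            if st[i,4]>25:
                q=onplane("top",*ce[i],.07);d=q[:2]-KX
                out.append((nm,st[i,4],round(float(np.degrees(np.arctan2(d[1],d[0]))),1),round(float(np.hypot(*d)),3)))
    return out
E
python3 - <<'E'
from h import *
print(rack_angle())
movel([.655,.0905,.16],v=.15);command_gripper(0.)
pt=lambda a,z,r=.08:[KX[0]+r*np.cos(np.radians(a)),KX[1]+r*np.sin(np.radians(a)),z]
movel(pt(-12,.16),v=.2);print(movel(pt(-12,.066),v=.12,until_force=8))
for a in(-22,-32,-42):
    movel(pt(a,.066),v=.05);print(a,get_ft_force(),get_tcp_pos())
print(rack_angle(),get_time())
E
```

```text
[('ora', np.int32(47), -122.5, 0.087)]
False
-22 [-0.1955 -0.0237 -0.1615] [0.7307 0.06   0.0664]
-32 [0.0734 1.2888 0.2074] [0.7242 0.0478 0.066 ]
-42 [0.1455 0.0592 0.8155] [0.7158 0.0367 0.0661]
[('yel', np.int32(26), 112.4, 0.07), ('ora', np.int32(37), 59.7, 0.08)] 18.825
```

```bash
python3 - <<'E'
from h import *
pt=lambda a,z,r=.08:[KX[0]+r*np.cos(np.radians(a)),KX[1]+r*np.sin(np.radians(a)),z]
for a in list(range(-58,-150,-16))+[-154]:
    movel(pt(a,.066),v=.06);print(a,get_ft_force())
movel(pt(-146,.066,.085),v=.08)
movel(pt(-146,.18,.085),v=.2)
M=R.from_euler('z',180,degrees=True).as_matrix()@np.diag([1,-1,-1.])
move_pose([.60,.0905,.25],quat(M))
print(rack_angle())
T=tool();p=read_camera("wrist");np.save("T6.npy",T);cv2.imwrite("pics/w6.png",p[:,:,::-1])
cv2.imwrite("pics/w6c.png",cv2.resize(p[90:240,220:420,::-1],(800,600),interpolation=cv2.INTER_CUBIC))
print(T[:3,3],get_time(),project("wrist",[.6565-.0887,.0905,.0896],T),project("wrist",[*KX,.116],T))
E
```

```text
-58 [ 0.1567 -0.5038 -1.0129]
-74 [0.4284 0.3676 0.4997]
-90 [ 0.2741  0.4454 -0.0768]
-106 [ 0.9889 -0.4304  0.023 ]
-122 [0.8112 0.611  0.4913]
-138 [-0.348   0.2165  0.011 ]
-154 [-0.0217  0.0979 -0.7212]
[('yel', np.int32(49), 148.2, 0.07), ('ora', np.int32(33), -130.9, 0.095)]
[0.5988 0.0904 0.2481] 24.0583 [319.625  150.6979] [319.621  230.6464]
```

View pics/w6c.png

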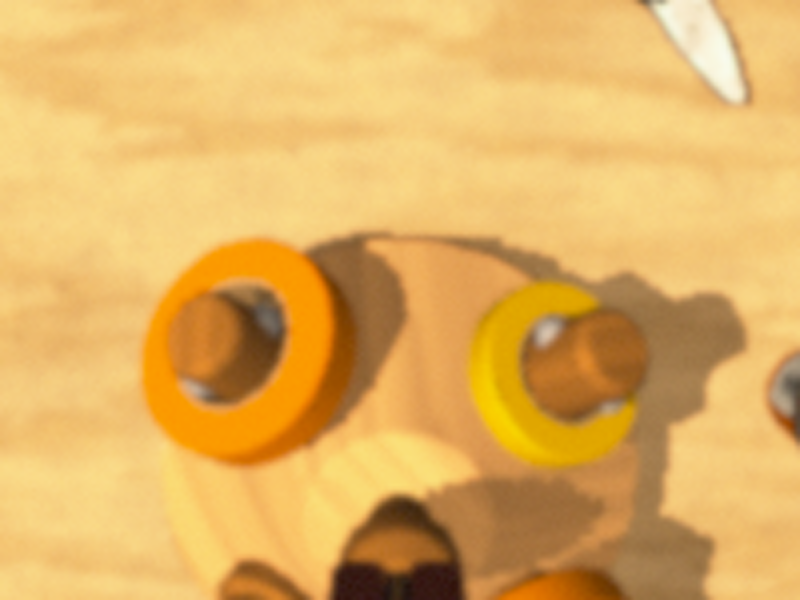

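The rack hasn't moved: the orange roll is at crop (245,350), yellow at (555,370), and the empty spindle is still at the lower left (260,580). I suspect the fingertips sit higher than the reported TCP, so I'll check that against the finger images.

```bash
python3 - <<'E'
from h import *
T=np.load("T6.npy")
for x in(0,.01):
  for z in(0,-.01,-.02,-.03,-.04):
    print(x,z,project("wrist",T[:3,3]+T[:3,:3]@[x,0,z],T))
p=cv2.imread("pics/w6.png").astype(int)
for c in(308,313,328,332):print(c,[int(x) for x in p[218:245,c,2]])
# scene: where do the fingertips appear now?
s=read_camera("scene");cv2.imwrite("pics/s6.png",s[:,:,::-1])
t=np.array(get_tcp_pos())
for z in(0,.01,.02,.03,.04):print(z,project("scene",t+[0,0,z]))
u,v=project("scene",t).astype(int);print(u,v)
for y in range(v-16,v+8):print(y,s[y,u-14:u+14,0])
E
```

```text
0 0 [319.7974 223.7712]
0 -0.01 [319.8338 229.1163]
0 -0.02 [319.8735 234.9715]
0 -0.03 [319.9169 241.4087]
0 -0.04 [319.9644 248.5126]
0.01 0 [319.8007 209.9705]
0.01 -0.01 [319.8384 214.7589]
0.01 -0.02 [319.8796 220.021 ]
0.01 -0.03 [319.9249 225.8273]
0.01 -0.04 [319.9748 232.2619]
308 [250, 250, 246, 233, 199, 166, 149, 146, 152, 161, 167, 158, 117, 74, 57, 52, 52, 52, 54, 54, 52, 55, 51, 53, 54, 53, 52]
313 [141, 118, 113, 118, 129, 149, 168, 180, 186, 192, 189, 174, 139, 95, 66, 54, 55, 54, 53, 50, 55, 52, 55, 54, 51, 52, 55]
328 [162, 145, 110, 87, 78, 87, 107, 127, 146, 156, 160, 146, 107, 69, 55, 52, 52, 52, 54, 54, 53, 52, 54, 52, 54, 53, 54]
332 [180, 178, 174, 164, 148, 133, 113, 101, 93, 97, 104, 103, 87, 67, 57, 56, 56, 53, 51, 50, 51, 54, 53, 54, 49, 50, 54]
0 [277.2971 165.6221]
0.01 [276.916 162.402]
0.02 [276.5297 159.1375]
0.03 [276.1379 155.8277]
0.04 [275.7408 152.4717]
277 165
149 [84 84 85 86 86 81 67 52 43 43 45 46 47 42 34 40 42 50 68 80 88 88 86 85
 88 86 86 84]
150 [83 84 86 88 86 85 72 54 46 45 44 47 47 42 36 38 46 53 68 80 88 84 87 87
 85 90 89 87]
151 [
[... 1800 characters left out ...]
 36  48  86 134 167 181 160 107  57  40  34  40  43  45  55  59
  46  35  25  51 103 164 210 227 228 228]
168 [ 39  33  34  62 120 174 208 214 183 125  75  66  66  62  69  76  82  83
  65  36  21  34  73 133 193 224 230 226]
169 [ 25  25  44  83 141 193 224 226 193 139  96  84  87  91  94 101 112 110
  81  44  26  31  62 125 189 223 229 226]
170 [ 24  35  59 103 150 193 222 224 196 142 100  91  94 100 104 111 129 128
  97  56  36  49  88 145 199 226 227 224]
171 [ 41  59  86 119 144 179 209 211 180 129  89  86  90  96 104 116 136 138
 114  87  83 107 146 185 221 228 225 224]
172 [ 67  84 108 122 132 149 175 177 151 104  75  72  80  85  92 108 132 145
 143 136 148 175 202 224 229 225 218 221]
```

The finger images put the tips 20–37 mm behind the reported TCP, which explains both misses, since the fingers passed just over the knob and spindle. I'll measure the offset by touching bare counter, then grip the knob with the correction and turn, but only if the grip holds.

```bash
python3 - <<'E'
from h import *
movel([.52,.05,.06],v=.3)
hit=movel([.52,.05,-.05],v=.06,until_force=5);zc=get_tcp_pos()[2];print(hit,zc,get_ft_force(),get_time())
open("zc.txt","w").write(str(zc))
movel([.52,.05,.06],v=.3)
if hit and zc<-.01:
    movel([*KX,.17],v=.3);command_gripper(.65)
    movel([*KX,.104+zc],v=.12);command_gripper(0.)
    w=get_grip_width();print(w,get_finger_force(),get_ft_force(),get_time())
    if w>.25:
        g=np.array(get_joint_pos());g[5]+=np.radians(132);movej(list(g))
        print(get_ft_force(),get_ft_torque());command_gripper(.65);movel([*KX,.16],v=.2)
        print(get_time())
E
```

```text
True -0.03714460949259936 [-0.8624  0.6026  7.5702] 26.4
0.3956327775340841 30.000500231981277 [-0.5392  3.929   3.0162] 30.1167
[ 5.0268  5.3748 -1.1994] [ 0.8706 -0.8297  0.013 ]
33.2833
```

The offset is confirmed: the counter is touched at TCP z = -0.037. The knob then gripped at 35 mm with 30 N, and the rack was turned 132°. Next is picking the roll, with the gripper yawed between the jars.

```bash
cat >> h.py <<'E'
OFF=.0371
a40=np.radians(40);ZS=np.array([-np.sin(a40),0,np.cos(a40)])
RI=np.column_stack([[-np.cos(a40),0,-np.sin(a40)],[0,1,0],-ZS])
O=np.array([KX[0]-.063,KX[1],.059])
def ins(d,dm=.042): # TCP for roll_mid d along the spindle from the seat
    return list(O+ZS*(d-dm))
E
python3 - <<'E'
from h import *
for d in(.09,.045,.0075):print(inverse_kinematics(ins(d),quat(RI)))
M=R.from_euler('z',176,degrees=True).as_matrix()@np.diag([1,-1,-1.])
P=np.array([.485,-.197])
move_pose([*P,.10],quat(M))
T=tool();p=read_camera("wrist");h=cv2.cvtColor(p,cv2.COLOR_RGB2HSV);m=cv2.inRange(h,(20,140,90),(34,255,255))
e=project("wrist",[*P,.0075],T);n,l,st,ce=cv2.connectedComponentsWithStats(m)
i=min((i for i in range(1,n) if st[i,4]>150),key=lambda i:np.hypot(*(st[i,:2]+st[i,2:4]/2-e)))
c=st[i,:2]+st[i,2:4]/2-.5;q=onplane("wrist",*c,.0085,T);print("pred",e,"obs",st[i],c,q,T[:3,3],get_time())
cv2.imwrite("pics/w7.png",p[:,:,::-1]);np.save("q.npy",q);print(rack_angle("pics/t7.png"))
E
```

```text
[0.2266 0.39   2.3102 3.6851 0.283  1.2199]
[0.2095 0.5015 2.2588 3.5625 0.3333 1.332 ]
[0.197  0.5874 2.2102 3.5009 0.366  1.3852]
pred [319.3525 190.1271] obs [ 289  161   60   58 1759] [318.5 189.5] [ 0.4841 -0.1978  0.0085] [ 0.4851 -0.1969  0.0999] 35.6833
[('yel', np.int32(102), -0.9, 0.062), ('ora', np.int32(151), 89.9, 0.065), ('ora', np.int32(106), -86.5, 0.069)]
```

The roll is measured at (0.484,-0.198), and the hung rolls put the turret within about 1° of square to the front. Now pick it up, carry it to the spindle and start it onto the nose gently.

```bash
python3 - <<'E'
from h import *
q=np.load("q.npy")
movel([q[0],q[1],.0025-OFF],v=.15,until_force=10);command_gripper(0.)
print(get_grip_width(),get_finger_force(),get_tcp_pos(),get_time())
if get_grip_width()>.5:
    movel([q[0],q[1],.09],v=.3);print(get_grip_width())
    move_pose(ins(.085),quat(RI));print(get_time(),get_tcp_pos(),ins(.085))
    p=read_camera("wrist");cv2.imwrite("pics/w8.png",p[:,:,::-1]);np.save("T8.npy",tool())
    f0=np.array(get_ft_force())
    hit=movel(ins(.037),v=.08,until_force=8)
    f=np.array(get_ft_force())-f0
    print(hit,"d",(np.array(get_tcp_pos())-O)@ZS+.042,"f tool",RI.T@f,get_grip_width(),get_time())
E
```

```text
0.6274622459591731 30.000668512657285 [ 0.4847 -0.198  -0.0338] 37.0083
0.6217729262258834
40.6417 [0.5661 0.0905 0.092 ] [np.float64(0.5658601327834787), np.float64(0.0905), np.float64(0.09193991105411606)]
False d 0.03686334198984995 f tool [-4.4994 -1.5702  2.8631] 0.6250340135181015 41.4417
```

It went 10 mm on with little force. Now press past the balls.

```bash
python3 - <<'E'
from h import *
f0=np.array(get_ft_force())
for d in(.028,.020,.012,.006):
    hit=movel(ins(d),v=.04,until_force=38)
    f=np.array(get_ft_force())-f0
    print(hit,"d",(np.array(get_tcp_pos())-O)@ZS+.042,"f tool",RI.T@f,get_grip_width(),get_time())
    if hit:break
p=read_camera("wrist");cv2.imwrite("pics/w9.png",p[:,:,::-1]);np.save("T9.npy",tool())
cv2.imwrite("pics/w9c.png",cv2.resize(p[120:280,210:430,::-1],(770,560),interpolation=cv2.INTER_CUBIC))
E
```

```text
False d 0.0289052889025345 f tool [ -1.7396   0.8463 -17.991 ] 0.6231621357906064 41.8167
False d 0.020040145606020045 f tool [-1.5292  1.469  -2.3946] 0.6208474463582744 42.1667
False d 0.011730301138444227 f tool [-1.167   1.4932  1.9066] 0.6215784230951175 42.5167
False d 0.006032861702589626 f tool [-1.2618  1.6571 -4.2502] 0.621519736575336 42.8167
```

The force peaked at 18 N at the balls and then dropped, so the roll snapped past. Push to firm seat contact, release, back off and look.

```bash
python3 - <<'E'
from h import *
f0=np.array(get_ft_force())
hit=movel(ins(-.003),v=.03,until_force=25)
d=(np.array(get_tcp_pos())-O)@ZS+.042
print(hit,d,RI.T@(np.array(get_ft_force())-f0),get_time())
command_gripper(.85)
movel(list(O+ZS*(d-.042+.075)),v=.15)
p=read_camera("wrist");np.save("T9.npy",tool());cv2.imwrite("pics/w9.png",p[:,:,::-1])
a=cv2.resize(p[80:280,200:440,::-1],(480,400),interpolation=cv2.INTER_CUBIC)
s=read_camera("scene")[165:255,215:323,::-1];t=read_camera("top")[130:220,240:348,::-1]
b=np.vstack([cv2.resize(x,(240,200),interpolation=cv2.INTER_CUBIC) for x in(s,t)])
cv2.imwrite("pics/fin.png",np.hstack([a,b]));print(get_time(),get_ft_force())
E
```

```text
True 0.004692398638540082 [5.6289 0.8539 1.4299] 43.075
44.4 [0.3464 0.0744 0.8237]
```

View pics/fin.png

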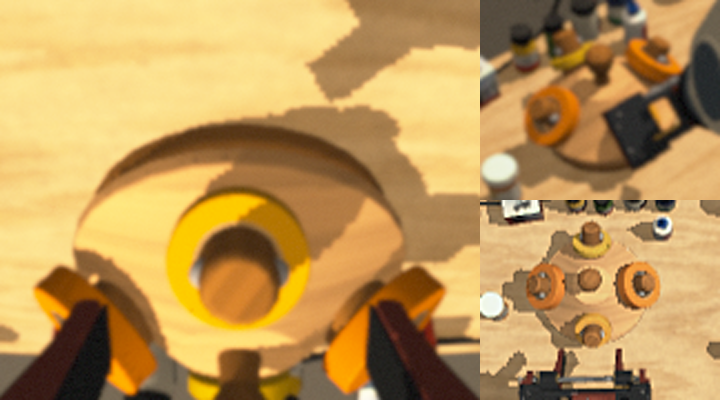

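The final view shows the yellow roll on the front spindle, with both steel balls standing out in front of it at (195,275) and (280,275), so it's past the catch. I'll press once more on its face with the fingertips straddling the spindle to make sure it's home, then retreat and hand in.

```bash
python3 - <<'E'
from h import *
command_gripper(.49)
tip=lambda d:list(O+ZS*(d-OFF))
movel(tip(.026),v=.12,until_force=15)
f0=np.array(get_ft_force())
hit=movel(tip(.008),v=.04,until_force=20)
print(hit,"tip d",(np.array(get_tcp_pos())-O)@ZS+OFF,RI.T@(np.array(get_ft_force())-f0),get_time())
movel(tip(.085),v=.15);print(rack_angle(),get_ft_force(),get_time())
if hit:job_done()
E
```

```text
True tip d 0.013877870564850982 [ -3.3527  -0.4282 -14.5274] 46.0167
[('yel', np.int32(100), 0.2, 0.062), ('ora', np.int32(151), 89.8, 0.066), ('ora', np.int32(105), -88.5, 0.069)] [ 0.9425 -0.063   0.1415] 46.6917
the job is handed in; nothing more can be done
```

The small roll is on the front-facing spindle, pressed past both balls to firm contact at the seat depth (upper face about 14 mm from the seat, 15 mm expected), and I handed the job in at about 47 s. The first two tries at turning the rack missed because the fingertips sit about 37 mm behind the reported TCP; I corrected for this after touching the counter.

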